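# Fit new bearings and belt pulleys to two drive shafts

## Robot

A 6-joint arm with a two-finger parallel gripper is mounted at the origin on a cart in front of the work surface, level with it; the furniture and walls round the work are solid. World frame = base frame: x ahead of the robot, y to its left, z up, the work surface at z = 0. Lengths are in m, angles in degrees, forces in N, time in s.
With the tool pointing down it reaches from about 0.25 to 0.725 m from the base axis. Payload 9.7 kg.
Tool frame: the origin (TCP) lies midway between the tips of the shut fingers; the grasp point (between the pads) lies 19 mm behind it (bot.pinch_z is the distance from the TCP to the grasp point, in m); z points along the fingers, y is the line along which they close (so a half turn about z gives the same grasp; the last joint's range is limited). The gripper opens to 85 mm and grips with 20 to 120 N. Pads are 22 mm wide; open, the fingers measure 114 mm over their backs; the gripper's body (76 mm by 85 mm) begins 54 mm behind the grasp point. The pads swing forward as they close: fully open they stand 13 mm farther back than shut.
Start: joints at [-74.141, 4.979, 10.078, 95.1, 0, 90], TCP at [0.15, -0.529, 0.231] pointing down, gripper open.
Joint ranges: [-179.16, 179.16], [-48.56, 103.87], [-65.8, 70.77], [-126.05, 130.52], [-82.76, 87.17], [-180, 180]. Speed limits (degrees/s): [127.2, 127.2, 147.25, 180, 180, 180].

## Interface

Orientations are given as [roll, pitch, yaw] about the fixed x, y, z axes, in that order (R = Rz(yaw) Ry(pitch) Rx(roll)).
In Python, from workcell import sensors, camera, ticket, bot gives the robot as it stands.
- The arm moves only by the shell command python3 -m handwheel 'ROWS' [FORCE]. ROWS is a JSON object of lists of equal length, an entry for each row: "gripper": the opening, from -1 (shut) to 1 (fully open); "slide": the shift along the tool's x, y, z in mm, a list of three; "yaw": the turn about the tool's z in rad. A call has 1 to 8 rows; each row shifts and turns the commanded pose from where the row before left it, along the tool's axes as they then stand; what a row does not reach is not made up. A row lasts 1/12 s, in which the tool goes at most 41.7 mm and 7.16 degrees, less where a joint would pass 70% of its speed; a pose out of reach is approached as far as the arm can. A call is refused whole if a number of a shift passes 41.7 or a number of a turn 0.125, either way. A call with a gripper value outside its range is refused whole. The fingers move at their own pace and stop on an object; FORCE is the grip in N (left out, the last holds). Time passes only in rows, so rows that do not move let the fingers close. It gives the time, the measured TCP pose, the force, the opening and the grip force at its end, in the units of the state.
- sensors.get_obs(): the state, without advancing time (a new reading comes with each control period).
- camera(name): name is "scene" or "top" or "wrist"; returns a dict with "img" (400x640x3 uint8, red, green, blue), "fx", "fy", "cx", "cy" (pixels), "R" (3x3) and "t" (3): a world point X has camera coordinates R X + t. Camera axes: x right, y down, z forward; pixel columns grow to the right and rows downward; lengths in m; the calibration is good to about 2 mm. A picture is of the moment at which its call begins. There is no depth.
- ticket.job_done(): hands the job in; it is judged then, once.
The state is a dict: "time": time; "q": joint angles; "qd": joint speeds; "joint_efforts": joint torques, N m; "ee_pos": TCP position; "tcp_rot": TCP orientation; "wrist_force": force on the tool from outside, world axes, zero at the start; "torque": the same for the moment, N m; "opening": finger opening in m; "grasp_force": force on a finger pad.
Only numpy, scipy, OpenCV 4.12 (cv2) and the standard library are available. Lean on these libraries where they do the work, as an engineer would, in place of code of your own. Each camera call takes 0.05 s, during which the arm holds its last target. There are 200 camera calls.

## Task

Assemble the two steel shafts that stand upright in the beech blocks: on each shaft put the new blue-sealed bearing of its size, right down on the shaft's shoulder, and then the toothed belt pulley of its size on top of it, hub upward and resting on the bearing - large parts on the thick shaft, small ones on the thin shaft. Lower the parts on, do not drop them. The two rusty old bearings and the grease tub stay where they are.

Things in the scene. Friction and masses are not known exactly. Their poses are not given: they have to be found in the camera images.
- shaft_large: Thick upright steel shaft in a fixed beech block 84 x 84 x 34 mm (height). Origin: middle of the block's underside, on the shaft's axis, z up. Collar 36 mm in diameter from 34 to 46 mm height; its top, at 46 mm, is the shoulder. Then a journal 21 mm in diameter to 88 mm height, then a cone narrowing to 8 mm at the tip, at 100 mm.
- shaft_small: Thin upright steel shaft in a fixed beech block 84 x 84 x 34 mm (height). Origin: middle of the block's underside, on the shaft's axis, z up. Collar 26 mm in diameter from 34 to 44 mm height; its top, at 44 mm, is the shoulder. Then a journal 13 mm in diameter to 79 mm height, then a cone narrowing to 4 mm at the tip, at 89 mm.
- bearing_large: Large new sealed ball bearing lying flat: bright steel rings with a blue seal between them, 52 mm outside, bore 25 mm, 15 mm high. For the thick shaft. Loose; origin on its axis at the underside, z up.
- bearing_small: Small new sealed ball bearing lying flat: bright steel rings with a blue seal between them, 40 mm outside, bore 17 mm, 12 mm high. For the thin shaft. Loose; origin on its axis at the underside, z up.
- pulley_large: Large aluminium toothed belt pulley lying flat, hub upward: toothed part between two flanges 56 mm in diameter and 14 mm high, on it a plain hub 36 mm in diameter up to 26 mm height, bore 25 mm right through. For the thick shaft, above its bearing. Loose; origin on its axis at the underside, z up.
- pulley_small: Small aluminium toothed belt pulley lying flat, hub upward: toothed part between two flanges 40 mm in diameter and 12 mm high, on it a plain hub 26 mm in diameter up to 22 mm height, bore 17 mm right through. For the thin shaft, above its bearing. Loose; origin on its axis at the underside, z up.
- old_large: Worn-out large bearing, rust brown all over, without seals, balls showing; 52 mm outside, 15 mm high, lying flat. Scrap: leave it. Loose; origin on its axis at the underside.
- old_small: Worn-out small bearing, rust brown all over, without seals, balls showing; 40 mm outside, 12 mm high, lying flat. Scrap: leave it. Loose; origin on its axis at the underside.
- grease_tub: Black grease tub with a red lid, 66 mm in diameter, 79 mm high, standing upright at the back of the bench. Leave it. Loose; origin at the middle of its underside.
Mind the look-alikes: they are no part of the job. What is shaped like the pulley_large but purple is not meant.

How it is judged (in metres and radians):
At the end, for the whole second after the job is handed in: On each shaft its own new bearing rests on the shoulder and its own pulley, hub up, on the bearing (height within 3 mm, axis within 5 mm, tilt under 0.12 rad), all released and at rest; old bearings moved under 30 mm, grease tub under 40 mm and upright (z of bearing_large in the frame of shaft_large between 0.043 and 0.049 m and horizontal distance between each of bearing_large, pulley_large and shaft_large below 0.005 m and angle between each of bearing_large, pulley_large, bearing_small, pulley_small's own z axis and vertical below 0.12 rad and linear speed of each of bearing_large, pulley_large, bearing_small, pulley_small below 0.02 m/s and z of pulley_large in the frame of shaft_large between 0.058 and 0.064 m and z of bearing_small in the frame of shaft_small between 0.041 and 0.047 m and horizontal distance between each of bearing_small, pulley_small and shaft_small below 0.005 m and z of pulley_small in the frame of shaft_small between 0.053 and 0.059 m and distance of each of old_large, old_small from where it was at the start of the episode below 0.03 m and distance of grease_tub from where it was at the start of the episode below 0.04 m and angle between grease_tub's own z axis and vertical below 0.3 rad); the robot touches nothing.
It fails at once if a new bearing or a pulley is dropped (faster than 1 m/s while no finger touches it, a fall of some 50 mm) ((linear speed of bearing_large above 1 m/s and contact force between the fingers and bearing_large below 0.05 N) or (linear speed of bearing_small above 1 m/s and contact force between the fingers and bearing_small below 0.05 N) or (linear speed of pulley_large above 1 m/s and contact force between the fingers and pulley_large below 0.05 N) or (linear speed of pulley_small above 1 m/s and contact force between the fingers and pulley_small below 0.05 N)).
It fails at once if a rusty old bearing is moved by 30 mm or more (distance of any of old_large, old_small from where it was at the start of the episode above 0.03 m).
It fails at once if the grease tub is pushed by 40 mm or more, or tipped (distance of grease_tub from where it was at the start of the episode above 0.04 m or angle between grease_tub's own z axis and vertical above 0.3 rad).
It also fails if it takes over 96 s, if anything falls off the work surface, if the arm or the gripper's body presses on something with over 40 N, if the wrist force passes 120 N, or if a joint passes its speed limit or range.

## Working session

There is one attempt and no reset: what is moved stays moved. The work goes in short steps, Python scripts to look and compute and a shell command to move; the robot and the scene stay as the last step left them, time stands still between calls to the robot, and variables do not carry over. Pictures are saved under pics/ and viewed, at most 16 in all, crops included, and the job is handed in when it is done.

```bash
mkdir -p pics; ls
python3 - <<'E'
from workcell import sensors, camera, ticket, bot
import cv2,numpy as np
o=sensors.get_obs(); print(o['time'],o['ee_pos'],o['tcp_rot'],o['opening'],bot.pinch_z)
for n in("top","scene"):
    c=camera(n); cv2.imwrite(f"pics/{n}0.png",c["img"][:,:,::-1]); print(n,c["fx"],c["cx"],c["cy"],np.round(c["R"],3).tolist(),np.round(c["t"],3))
E
```

```text
pics
0.0 [ 0.15023037 -0.52883768  0.23055199] [-1.79920655e+02  1.03899197e-03  1.58589299e+01] 0.08540766507281372 0.0187
top 375.2681208943477 311.8809134365068 198.45947231444143 [[0.025, -1.0, 0.001], [-0.986, -0.025, -0.167], [0.167, 0.003, -0.986]] [-0.036  0.505  0.971]
scene 469.3802759471682 329.9732925729879 200.43382893840388 [[-0.53, -0.848, 0.022], [-0.425, 0.242, -0.872], [0.734, -0.472, -0.489]] [0.274 0.242 0.816]
```

View pics/top0.png

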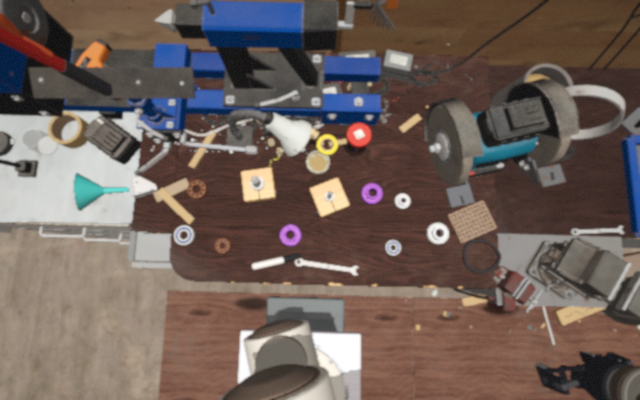

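View pics/scene0.png

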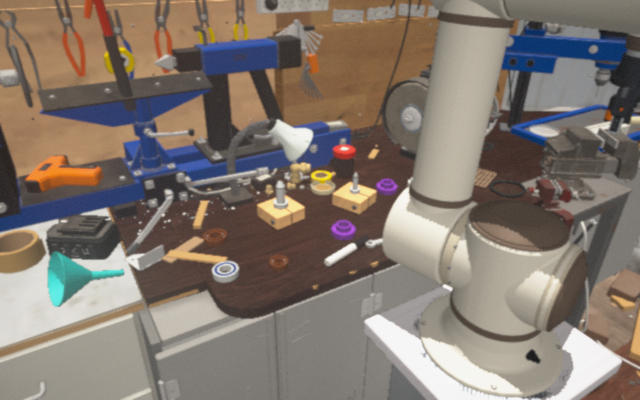

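The top view shows these pixel positions:

| Thing | Pixel |
|---|---|
| thick shaft block | (258,184) |
| thin shaft block | (329,196) |
| large bearing | (183,235) |
| small bearing | (393,247) |
| large pulley | (438,233) |
| small pulley | (402,200) |
| purple look-alikes | (372,193), (290,235) |
| rusty bearings | (196,188), (222,245) |
| tub | (359,134) |

The scene view confirms the thick shaft is the left block. A lamp head sits behind the shafts.

```bash
cat > h.py <<'E'
from workcell import sensors, camera, ticket, bot
import cv2, numpy as np
def ray(c,u,v,z):
    d=c["R"].T@np.array([(u-c["cx"])/c["fx"],(v-c["cy"])/c["fy"],1]); o=-c["R"].T@c["t"]
    return o+d*(z-o[2])/d[2]
def proj(c,X):
    p=c["R"]@np.array(X)+c["t"]; return c["fx"]*p[0]/p[2]+c["cx"],c["fy"]*p[1]/p[2]+c["cy"]
E
python3 - <<'E'
from h import *
c=camera("top"); im=c["img"]
for n,u,v,r,z in[("bl",183,235,14,.015),("bs",393,247,11,.012),("pl",438,233,14,.014),("ps",402,200,11,.012)]:
    g=im[v-r:v+r,u-r:u+r].max(axis=2); m=(g>105).astype('uint8')
    cs,_=cv2.findContours(m,0,2); k=max(cs,key=cv2.contourArea); (x,y),R=cv2.minEnclosingCircle(k)
    print(n,x+u-r,y+v-r,R*2, np.round(ray(c,x+u-r,y+v-r,z),4), R*2*.96/375)
for n,u,v in[("SL",258,184),("SS",329,196)]:
    r=26; h=im[v-r:v+r,u-r:u+r].astype(int); m=((h[:,:,0]>150)&(h[:,:,0]-h[:,:,2]>40)).astype('uint8')
    cs,_=cv2.findContours(m,0,2); k=max(cs,key=cv2.contourArea); b=cv2.minAreaRect(k)
    print(n,b, np.round(ray(c,b[0][0]+u-r,b[0][1]+v-r,.034),4), b[1][0]*.94/375)
cv2.imwrite("pics/topz.png",cv2.resize(im[110:270,160:460],None,fx=2.66,fy=2.66,interpolation=2)[:,:,::-1])
c=camera("wrist");cv2.imwrite("pics/w0.png",c["img"][:,:,::-1])
o=sensors.get_obs();print((-c["R"].T@c["t"])-o['ee_pos'],np.round(c["R"],3).tolist(),c["fx"])
E
```

```text
bl 181.0 234.5 36.12498092651367 [0.4012 0.3314 0.015 ] 0.09247995117187499
bs 392.67647075653076 247.5 18.059118270874023 [ 0.3807 -0.2462  0.012 ] 0.046231342773437496
pl 437.5 233.5 25.495298385620117 [ 0.4217 -0.3687  0.014 ] 0.0652679638671875
ps 402.192307472229 200.615385055542 17.909406661987305 [ 0.5108 -0.2741  0.012 ] 0.045848081054687496
SL ((25.48782730102539, 25.910751342773438), (31.48137664794922, 32.787471771240234), 82.23483276367188) [0.5434 0.1269 0.034 ] 0.07891331746419271
SS ((26.206892013549805, 26.517242431640625), (31.93959617614746, 32.68238067626953), 68.19859313964844) [ 0.5133 -0.0701  0.034 ] 0.08006192108154296
[0.07555608 0.02185612 0.14272055] [[0.274, -0.962, -0.001], [-0.917, -0.262, 0.302], [-0.291, -0.082, -0.953]] 332.8645248105754
```

View pics/topz.png

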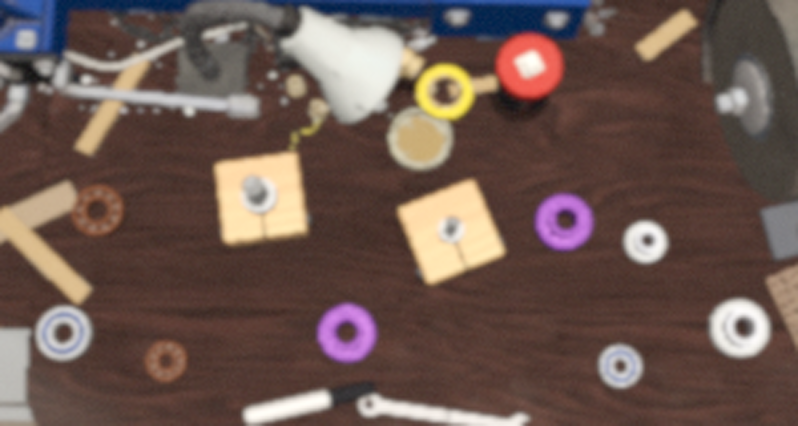

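The crop shows all four parts clear of obstacles. The lamp head is close behind the thick shaft, so I'll use yaw 90 (closing along x, wrist camera on the +y side), which keeps the gripper clear of the lamp and the tray.

```bash
python3 -m handwheel '{"gripper":[1,1,1,1,1,1,1,1],"slide":[[0,0,0],[0,0,0],[0,0,0],[0,0,0],[0,0,0],[0,0,0],[0,0,0],[0,0,0]],"yaw":[-0.125,-0.125,-0.125,-0.125,-0.125,-0.125,-0.125,-0.125]}' 60
python3 -m handwheel '{"gripper":[1,1,1,1],"slide":[[0,0,0],[0,0,0],[0,0,0],[0,0,0]],"yaw":[-0.125,-0.125,-0.043,0]}'
```

```text
time: 0.87
ee_pos: [0.1503, -0.529, 0.2311]
tcp_rot: [-180.0, -0.0, 73.5]
wrist_force: [0.6, 0.4, -0.5]
opening: 0.0859
grasp_force: 0.0
time: 1.2
ee_pos: [0.1503, -0.529, 0.2311]
tcp_rot: [-180.0, -0.0, 90.1]
wrist_force: [-0.3, -0.1, 0.4]
opening: 0.0854
grasp_force: 0.0
```

```bash
python3 -m handwheel '{"gripper":[1,1,1,1,1,1,1,1],"slide":[[18,30,10],[18,30,10],[18,30,10],[18,30,10],[18,30,10],[18,30,10],[18,30,10],[18,30,10]],"yaw":[0,0,0,0,0,0,0,0]}'
python3 -m handwheel '{"gripper":[1,1,1,1],"slide":[[16,31,25],[0,0,0],[0,0,0],[0,0,0]],"yaw":[0,0,0,0]}'
python3 - <<'E'
from h import *
o=sensors.get_obs();print(o['ee_pos'],o['q'])
c=camera("wrist");cv2.imwrite("pics/w1.png",c["img"][:,:,::-1])
print(proj(c,[.4217,-.3687,.026]))
E
```

```text
time: 1.87
ee_pos: [0.3917, -0.3841, 0.1508]
tcp_rot: [180.0, 0.0, 89.8]
wrist_force: [-0.7, -0.1, 0.8]
opening: 0.0853
grasp_force: 0.0
time: 2.2
ee_pos: [0.4204, -0.3697, 0.1271]
tcp_rot: [-180.0, -0.0, 89.9]
wrist_force: [-1.1, -1.2, 1.0]
opening: 0.0853
grasp_force: 0.0
[ 0.42041033 -0.36974723  0.12706949] [-4.13236300e+01  5.52844386e+00 -8.51862686e-01  8.36460737e+01
 -1.51596581e-02  4.87719791e+01]
(np.float64(318.4571960789234), np.float64(198.40148828436074))
```

View pics/w1.png

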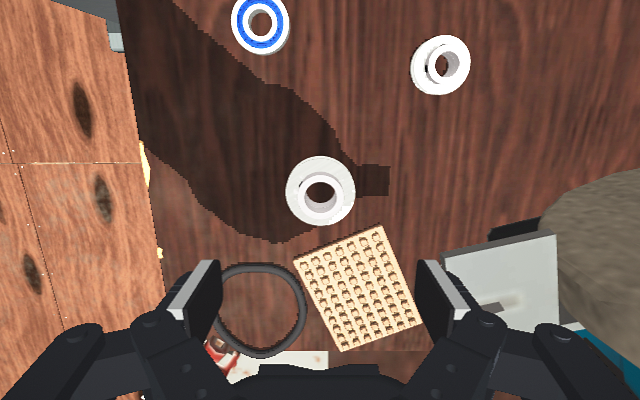

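The wrist view shows the large pulley at (320,191), the small bearing at (260,23) and the small pulley at (440,65), all sharp at about 1.5 px/mm. I'll measure them by ellipse silhouettes.

```bash
cat >> h.py <<'E'
H=dict(bl=(.015,.052),bs=(.012,.040),pl=(.014,.056),ps=(.012,.040))
def meas(c,n,u,v,r=55):
    """silhouette of a bright flat cylinder near (u,v); its rim's rays onto half its height"""
    im=c["img"].astype(int); m=np.zeros(im.shape[:2],'uint8'); cv2.circle(m,(int(u),int(v)),r,1,-1)
    mx=im.max(2); mask=(m>0)&(mx>125)&((mx-im.min(2)<40)|(im[:,:,2]-im[:,:,0]>30))
    mask=cv2.morphologyEx(mask.astype('uint8'),cv2.MORPH_OPEN,np.ones((5,5)))
    cs,_=cv2.findContours(mask,cv2.RETR_EXTERNAL,cv2.CHAIN_APPROX_NONE)
    k=cv2.convexHull(max(cs,key=cv2.contourArea))
    h,d=H[n]; P=np.array([ray(c,a,b,h/2)[:2] for a,b in k[:,0]+0.0],'float32')
    (x,y),w,_=cv2.fitEllipse(P); print(n,"centre",round(x,4),round(y,4),"axes mm",np.round(np.array(w)*1000,1),"expect",d*1000)
    return x,y
E
python3 - <<'E'
from h import *
c=camera("wrist")
meas(c,"pl",320,191); meas(c,"bs",260,25,40); meas(c,"ps",440,65,45)
E
```

```text
pl centre 0.4231 -0.369 axes mm [57.6 60.2] expect 56.0
bs centre 0.3803 -0.2441 axes mm [40.8 42.6] expect 40.0
ps centre 0.5116 -0.2724 axes mm [41.4 44.5] expect 40.0
```

```bash
python3 -m handwheel '{"gripper":[1,1,1,1,1,1],"slide":[[25,-8,2],[25,-8,2],[25,-8,2],[25,-8,2],[25,-8,0],[0,0,0]],"yaw":[0,0,0,0,0,0]}'
python3 - <<'E'
from h import *
o=sensors.get_obs();print(o['ee_pos'],o['tcp_rot'])
c=camera("wrist");u,v=proj(c,[.380,-.245,.006]);print(u,v)
b=meas(c,"bs",u,v); e=o['ee_pos']; print("slide",(b[1]-e[1])*1000,(b[0]-e[0])*1000)
E
```

```text
time: 2.8
ee_pos: [0.379, -0.2428, 0.1201]
tcp_rot: [180.0, -0.0, 89.9]
wrist_force: [0.8, 0.6, 0.6]
opening: 0.0853
grasp_force: 0.0
[ 0.37901053 -0.24275945  0.12012049] [ 1.79952485e+02 -7.65517570e-03  8.98916070e+01]
317.8663841654285 197.3983559434616
bs centre 0.381 -0.2452 axes mm [41.1 43.4] expect 40.0
slide -2.4719673795747523 1.9699943759919347
```

```bash
python3 -m handwheel '{"gripper":[1,1,1,1,1,1],"slide":[[-2.5,2,37],[0,0,37],[0,0,25],[0,0,12],[0,0,6],[0,0,0]],"yaw":[0,0,0,0,0,0]}'
python3 -m handwheel '{"gripper":[-1,-1,-1,-1,-1,-1,-1,-1],"slide":[[0,0,0],[0,0,0],[0,0,0],[0,0,0],[0,0,0],[0,0,0],[0,0,0],[0,0,0]],"yaw":[0,0,0,0,0,0,0,0]}' 60
python3 -m handwheel '{"gripper":[-1,-1,-1],"slide":[[0,0,-10],[0,0,-30],[0,0,-30]],"yaw":[0,0,0]}'
python3 - <<'E'
from h import *
c=camera("wrist");cv2.imwrite("pics/w2.png",c["img"][:,:,::-1])
E
```

```text
time: 3.35
ee_pos: [0.3825, -0.2479, 0.0019]
tcp_rot: [-180.0, -0.0, 89.9]
wrist_force: [0.5, 0.3, -0.3]
opening: 0.0855
grasp_force: 0.0
time: 4.02
ee_pos: [0.3834, -0.2477, 0.0036]
tcp_rot: [179.9, 0.1, 89.9]
wrist_force: [-3.1, 0.1, 9.2]
opening: 0.0362
grasp_force: 59.7
time: 4.27
ee_pos: [0.3819, -0.2467, 0.0727]
tcp_rot: [-179.9, -0.1, 90.0]
wrist_force: [0.5, 0.0, -0.4]
opening: 0.0368
grasp_force: 60.5
```

View pics/w2.png

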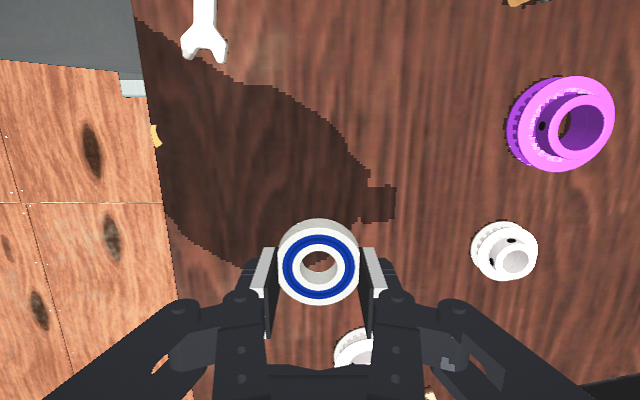

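The bearing is held flat between the pads at (318,265). Moving it to hover over the thin shaft.

```bash
cat >> h.py <<'E'
def held(c,n,bot_z,u=318,v=265,r=60):
    h,d=H[n]; old=c["t"].copy()
    c2=dict(c); c2["t"]=c["t"]+c["R"]@np.array([0,0,bot_z])  # shift world so that the part's underside is z=0
    return meas(c2,n,u,v,r)
E
python3 -m handwheel '{"gripper":[-1,-1,-1,-1,-1,-1,-1,-1],"slide":[[0,0,-34],[25,18,-18],[25,18,-18],[25,18,-18],[25,18,-18],[25,18,-18],[25,20,0],[20,21,0]],"yaw":[0,0,0,0,0,0,0,0]}'
python3 -m handwheel '{"gripper":[-1,-1,-1],"slide":[[7,0,0],[0,0,0],[0,0,0]],"yaw":[0,0,0]}'
python3 - <<'E'
from h import *
o=sensors.get_obs();e=o['ee_pos'];print(e,o['opening'])
c=camera("wrist");cv2.imwrite("pics/w3.png",c["img"][:,:,::-1])
print(held(c,"bs",e[2]-.003)-e[:2]); print(proj(c,[.5133,-.0701,.089]),proj(c,[.5133,-.0701,.044]))
E
```

```text
time: 4.98
ee_pos: [0.5151, -0.0756, 0.1983]
tcp_rot: [179.8, 0.0, 90.0]
wrist_force: [-0.2, -0.3, -0.2]
opening: 0.0368
grasp_force: 60.6
time: 5.23
ee_pos: [0.5136, -0.0703, 0.1963]
tcp_rot: [-180.0, 0.0, 90.0]
wrist_force: [0.5, 0.8, -0.5]
opening: 0.0365
grasp_force: 60.6
[ 0.51358302 -0.07028114  0.19625571] 0.03651600683255719
bs centre 0.5146 -0.0703 axes mm [23.9 24.2] expect 40.0
[ 9.87092268e-04 -1.23297826e-05]
(np.float64(316.4108331924389), np.float64(197.04346776236525)) (np.float64(316.5840829593761), np.float64(182.34709886874592))
```

View pics/w3.png

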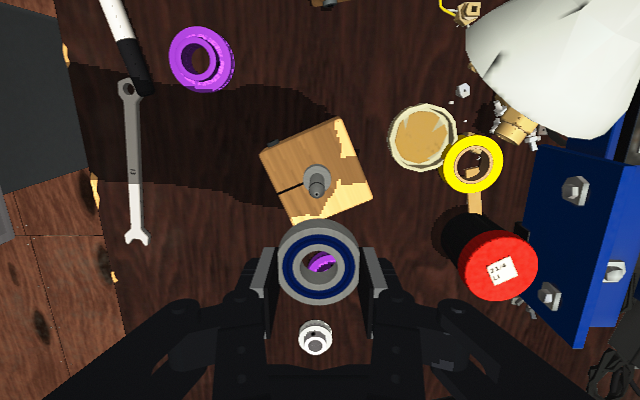

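The view shows the held bearing at (318,265) in shadow, and below it the thin shaft at about (316,185) on its block. I'll zoom in on the shaft and use the blue seal to locate the bearing.

```bash
cat >> h.py <<'E'
def seal(c,z,u=318,v=265,r=50):
    """blue seal's outer rim -> centre at height z (part's top)"""
    im=c["img"].astype(int); m=np.zeros(im.shape[:2],'uint8'); cv2.circle(m,(u,v),r,1,-1)
    mask=((m>0)&(im[:,:,2]-im[:,:,0]>40)&(im[:,:,2]-im[:,:,1]>25)).astype('uint8')
    cs,_=cv2.findContours(mask,cv2.RETR_EXTERNAL,cv2.CHAIN_APPROX_NONE)
    k=cv2.convexHull(max(cs,key=cv2.contourArea)); P=np.array([ray(c,a,b,z)[:2] for a,b in k[:,0]+0.0],'float32')
    (x,y),w,_=cv2.fitEllipse(P); print("seal",round(x,4),round(y,4),np.round(np.array(w)*1000,1)); return np.array([x,y])
E
python3 - <<'E'
from h import *
o=sensors.get_obs();e=o['ee_pos']
c=camera("wrist"); s=seal(c,e[2]-.003+.012); print(s-e[:2])
g=c["img"][140:240,250:383]; cv2.imwrite("pics/w3z.png",cv2.resize(g,None,fx=6,fy=6,interpolation=0)[:,:,::-1])
E
```

```text
seal 0.5143 -0.0674 [32.5 32.6]
[0.00088839 0.00338422]
```

View pics/w3z.png

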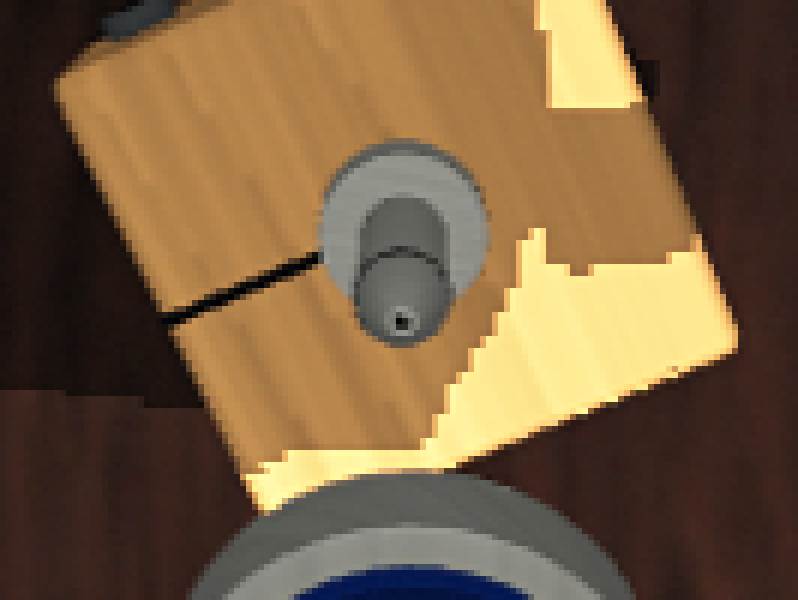

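The zoom shows the centre mark of the shaft tip at px (316.5,193.2). The collar top is centred at about (317,178.5).

Run:
```python
from h import *
o=sensors.get_obs();e=o['ee_pos']
c=camera("wrist"); t=ray(c,316.5,193.1,.089); k=ray(c,317,178.2,.044); s=seal(c,e[2]-.003+.012)
print(t,k); d=(t+k)[:2]/2-s; print("slide dy,dx mm",d[1]*1e3,d[0]*1e3)
```

```text
seal 0.5142 -0.0677 [32.5 32.6]
[ 0.51317996 -0.06770584  0.089     ] [ 0.51350842 -0.06703445  0.044     ]
slide dy,dx mm 0.34322872578010366 -0.8891591612337768
```

```bash
python3 -m handwheel '{"gripper":[-1,-1,-1,-1,-1],"slide":[[0.3,-0.9,32],[0,0,32],[0,0,26],[0,0,8],[0,0,0]],"yaw":[0,0,0,0,0]}'
python3 -m handwheel '{"gripper":[-1,-1,-1],"slide":[[0,0,7],[0,0,7],[0,0,0]],"yaw":[0,0,0]}'
python3 -m handwheel '{"gripper":[-1,-1,-1,-1],"slide":[[0,0,8],[0,0,8],[0,0,6],[0,0,0]],"yaw":[0,0,0,0]}'
```

```text
time: 5.8
ee_pos: [0.5114, -0.0707, 0.0963]
tcp_rot: [-179.8, -0.0, 89.9]
wrist_force: [0.7, 1.2, -0.7]
opening: 0.0368
grasp_force: 60.6
time: 6.05
ee_pos: [0.5131, -0.0703, 0.084]
tcp_rot: [180.0, 0.0, 89.9]
wrist_force: [0.3, 0.3, -0.8]
opening: 0.0367
grasp_force: 60.6
time: 6.38
ee_pos: [0.5122, -0.0699, 0.0604]
tcp_rot: [-179.9, -0.0, 89.9]
wrist_force: [-0.9, 0.9, -0.6]
opening: 0.0367
grasp_force: 60.6
```

```bash
python3 -m handwheel '{"gripper":[-1,-1,-1,-1],"slide":[[0,0,5],[0,0,4],[0,0,2],[0,0,0]],"yaw":[0,0,0,0]}'
python3 -m handwheel '{"gripper":[-1,-1,-1],"slide":[[0,0,1.5],[0,0,0],[0,0,0]],"yaw":[0,0,0]}'
```

```text
time: 6.72
ee_pos: [0.5127, -0.07, 0.0505]
tcp_rot: [-180.0, -0.0, 89.9]
wrist_force: [0.8, -0.5, -0.3]
opening: 0.0366
grasp_force: 60.6
time: 6.97
ee_pos: [0.513, -0.0701, 0.0497]
tcp_rot: [180.0, 0.0, 89.9]
wrist_force: [-0.7, -0.2, -0.7]
opening: 0.0365
grasp_force: 60.6
```

```bash
python3 -m handwheel '{"gripper":[-1,-1,-1],"slide":[[0,0,2],[0,0,0],[0,0,0]],"yaw":[0,0,0]}'
python3 -m handwheel '{"gripper":[-1,-1,-1],"slide":[[0,0,1.5],[0,0,0],[0,0,0]],"yaw":[0,0,0]}'
```

```text
time: 7.22
ee_pos: [0.5131, -0.0701, 0.0476]
tcp_rot: [180.0, 0.0, 89.9]
wrist_force: [0.9, -0.2, 1.1]
opening: 0.0366
grasp_force: 60.7
time: 7.47
ee_pos: [0.5132, -0.0701, 0.0475]
tcp_rot: [179.9, 0.0, 89.9]
wrist_force: [-4.5, 0.9, 12.3]
opening: 0.0368
grasp_force: 62.0
```

Contact came at the expected height. Releasing, then moving to hover over the small pulley.

```bash
python3 -m handwheel '{"gripper":[0.2,1,1,1,1,1,1,1],"slide":[[0,0,-1],[0,0,0],[0,0,0],[0,0,0],[0,0,-30],[0,0,-38],[0,0,-38],[0,0,0]],"yaw":[0,0,0,0,0,0,0,0]}'
python3 -m handwheel '{"gripper":[1,1,1,1,1,1,1,1],"slide":[[-38,0,0],[-38,0,0],[-38,0,0],[-38,0,10],[-38,0,10],[-12,-2,10],[0,0,0],[0,0,0]],"yaw":[0,0,0,0,0,0,0,0]}'
python3 - <<'E'
from h import *
o=sensors.get_obs();e=o['ee_pos'];print(e)
c=camera("wrist");u,v=proj(c,[.5116,-.2724,.006]);print(u,v)
b=meas(c,"ps",u,v); print("slide",(b[1]-e[1])*1000,(b[0]-e[0])*1000)
cv2.imwrite("pics/w4.png",c["img"][:,:,::-1])
E
```

```text
time: 8.13
ee_pos: [0.5154, -0.0704, 0.1604]
tcp_rot: [179.5, 0.1, 89.9]
wrist_force: [0.6, -0.8, 1.5]
opening: 0.0854
grasp_force: 0.0
time: 8.8
ee_pos: [0.5101, -0.2721, 0.1221]
tcp_rot: [-179.9, -0.1, 89.9]
wrist_force: [-0.1, -0.1, 0.2]
opening: 0.0852
grasp_force: 0.0
[ 0.51009813 -0.27212533  0.12205312]
318.84189702652077 194.54137385234247
ps centre 0.5108 -0.2732 axes mm [41.4 43.6] expect 40.0
slide -1.0268993086482436 0.7185677469725427
```

View pics/w4.png

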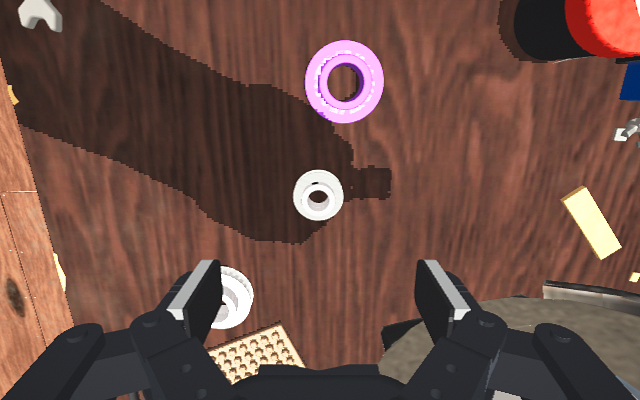

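The view shows the small pulley at (318,195) with free space on both sides. Descending to grip it.

```bash
python3 -m handwheel '{"gripper":[1,1,1,1,1,1],"slide":[[-1,0.7,37],[0,0,37],[0,0,25],[0,0,12],[0,0,6],[0,0,0]],"yaw":[0,0,0,0,0,0]}'
python3 -m handwheel '{"gripper":[-1,-1,-1,-1,-1,-1,-1,-1],"slide":[[0,0,0],[0,0,0],[0,0,0],[0,0,0],[0,0,0],[0,0,0],[0,0,0],[0,0,0]],"yaw":[0,0,0,0,0,0,0,0]}' 60
python3 -m handwheel '{"gripper":[-1,-1,-1,-1,-1,-1,-1,-1],"slide":[[0,0,-10],[0,0,-30],[0,0,-38],[0,0,-38],[0,0,-38],[0,0,-38],[0,0,-20],[0,0,0]],"yaw":[0,0,0,0,0,0,0,0]}'
python3 -m handwheel '{"gripper":[-1,-1,-1,-1,-1,-1,-1,-1],"slide":[[38,0,0],[38,0,0],[38,0,0],[38,0,0],[38,0,0],[12,2,0],[0,0,0],[0,0,0]],"yaw":[0,0,0,0,0,0,0,0]}'
python3 - <<'E'
from h import *
o=sensors.get_obs();e=o['ee_pos'];print(e)
c=camera("wrist")
cv2.imwrite("pics/w5.png",cv2.resize(c["img"][140:340,200:440],None,fx=3,fy=3,interpolation=0)[:,:,::-1])
E
```

```text
time: 9.35
ee_pos: [0.5117, -0.2722, 0.0061]
tcp_rot: [-180.0, -0.0, 90.0]
wrist_force: [-0.3, -0.2, -0.4]
opening: 0.0855
grasp_force: 0.0
time: 10.02
ee_pos: [0.5121, -0.2735, 0.0078]
tcp_rot: [179.9, 0.1, 89.9]
wrist_force: [-1.4, 1.7, 7.6]
opening: 0.0357
grasp_force: 59.0
time: 10.68
ee_pos: [0.5127, -0.2739, 0.2246]
tcp_rot: [179.6, 0.2, 89.9]
wrist_force: [1.3, -0.7, 0.1]
opening: 0.0357
grasp_force: 60.1
time: 11.35
ee_pos: [0.5136, -0.0708, 0.2179]
tcp_rot: [-180.0, 0.0, 90.0]
wrist_force: [0.2, -0.1, -1.0]
opening: 0.0352
grasp_force: 60.1
[ 0.51360854 -0.07081028  0.21789405]
```

View pics/w5.png

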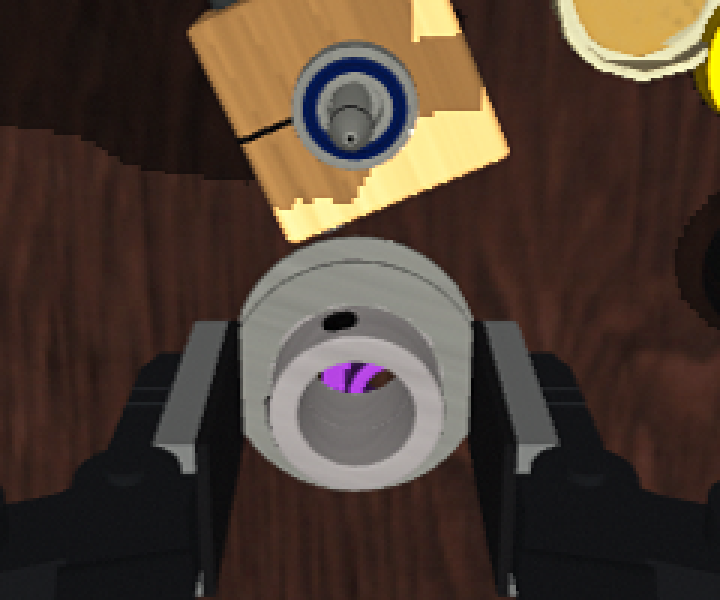

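The bearing sits on its shoulder, and the pulley is held level with its hub top at about (319,276). I'll get the hub ring by brightness.

```bash
cat >> h.py <<'E'
def hub(c,z,d,u=319,v=277,thr=None):
    """bright top face of the hub: outer rim rays onto height z"""
    g=cv2.cvtColor(c["img"],cv2.COLOR_RGB2GRAY); r=45; w=g[v-r:v+r,u-r:u+r]
    t=thr or np.percentile(w,93)-18; m=cv2.morphologyEx((w>t).astype('uint8'),cv2.MORPH_OPEN,np.ones((3,3)))
    cs,hi=cv2.findContours(m,cv2.RETR_CCOMP,cv2.CHAIN_APPROX_NONE)
    for k in sorted(cs,key=cv2.contourArea)[::-1][:3]:
        if len(k)<20: continue
        P=np.array([ray(c,a+u-r,b+v-r,z)[:2] for a,b in cv2.convexHull(k)[:,0]+0.0],'float32')
        (x,y),ax,_=cv2.fitEllipse(P); print("rim",round(x,4),round(y,4),np.round(np.array(ax)*1000,1),"thr",t)
E
python3 - <<'E'
from h import *
o=sensors.get_obs();e=o['ee_pos'];print(e)
c=camera("wrist"); hub(c,e[2]-.007+.022,26); print(ray(c,316.5,186.2,.089)); 
print(seal(c,.056,318,175,40))
E
```

```text
[ 0.51357499 -0.07157572  0.21783058]
rim 0.5146 -0.0701 [24.9 25.3] thr 153.0
rim 0.5146 -0.0699 [18.2 18.3] thr 153.0
[ 0.51331267 -0.06854728  0.089     ]
seal 0.5143 -0.0671 [32.3 32.8]
[ 0.5143497  -0.06714661]
```

```bash
python3 -m handwheel '{"gripper":[-1,-1,-1,-1,-1],"slide":[[1.7,-1.3,35],[0,0,35],[0,0,30],[0,0,10],[0,0,0]],"yaw":[0,0,0,0,0]}'
python3 -m handwheel '{"gripper":[-1,-1,-1,-1],"slide":[[0,0,7],[0,0,7],[0,0,4],[0,0,0]],"yaw":[0,0,0,0]}'
python3 -m handwheel '{"gripper":[-1,-1,-1,-1,-1],"slide":[[0,0,6],[0,0,6],[0,0,6],[0,0,2],[0,0,0]],"yaw":[0,0,0,0,0]}'
```

```text
time: 11.87
ee_pos: [0.5107, -0.0703, 0.1054]
tcp_rot: [-179.7, -0.0, 89.8]
wrist_force: [-0.3, -0.4, -0.9]
opening: 0.0356
grasp_force: 60.1
time: 12.2
ee_pos: [0.5125, -0.0695, 0.0901]
tcp_rot: [180.0, 0.0, 89.9]
wrist_force: [0.4, -0.1, -0.8]
opening: 0.0352
grasp_force: 60.1
time: 12.62
ee_pos: [0.5119, -0.0693, 0.0691]
tcp_rot: [-179.9, -0.0, 89.9]
wrist_force: [-0.3, -0.5, -1.5]
opening: 0.0359
grasp_force: 60.1
```

```bash
python3 -m handwheel '{"gripper":[-1,-1,-1,-1],"slide":[[0,0,2],[0,0,2],[0,0,0],[0,0,0]],"yaw":[0,0,0,0]}'
python3 -m handwheel '{"gripper":[-1,-1,-1],"slide":[[0,0,1.5],[0,0,0],[0,0,0]],"yaw":[0,0,0]}'
python3 -m handwheel '{"gripper":[-1,-1,-1],"slide":[[0,0,1.5],[0,0,0],[0,0,0]],"yaw":[0,0,0]}'
```

```text
time: 12.95
ee_pos: [0.5123, -0.0694, 0.066]
tcp_rot: [-180.0, 0.0, 89.9]
wrist_force: [0.7, 0.5, -0.8]
opening: 0.0355
grasp_force: 60.1
time: 13.2
ee_pos: [0.5124, -0.0694, 0.0645]
tcp_rot: [-180.0, -0.0, 89.9]
wrist_force: [0.9, -0.3, -0.6]
opening: 0.0357
grasp_force: 60.1
time: 13.45
ee_pos: [0.5126, -0.0694, 0.0638]
tcp_rot: [179.9, 0.0, 89.9]
wrist_force: [-1.9, 0.0, 6.1]
opening: 0.0352
grasp_force: 61.0
```

Contact at the expected height. Releasing and going to the large bearing.

```bash
python3 -m handwheel '{"gripper":[0.2,1,1,1,1,1,1,1],"slide":[[0,0,-0.5],[0,0,0],[0,0,0],[0,0,0],[0,0,-20],[0,0,-38],[0,0,-38],[0,0,-38]],"yaw":[0,0,0,0,0,0,0,0]}'
python3 - <<'E'
from h import *
c=camera("wrist"); cv2.imwrite("pics/w6.png",c["img"][:,:,::-1])
E
python3 -m handwheel '{"gripper":[1,1,1,1,1,1,1,1],"slide":[[39,-11,0],[39,-11,0],[39,-11,0],[39,-11,0],[39,-11,0],[39,-11,5],[39,-11,5],[39,-11,5]],"yaw":[0,0,0,0,0,0,0,0]}'
python3 -m handwheel '{"gripper":[1,1,1,1,1],"slide":[[39,-11,10],[39,-11,10],[10,0,30],[0,0,13],[0,0,0]],"yaw":[0,0,0,0,0]}'
python3 - <<'E'
from h import *
o=sensors.get_obs();e=o['ee_pos'];print(e)
c=camera("wrist");u,v=proj(c,[.4012,.3314,.0075]);print(u,v)
cv2.imwrite("pics/w7.png",c["img"][:,:,::-1])
b=meas(c,"bl",u,v); print("slide",(b[1]-e[1])*1000,(b[0]-e[0])*1000)
E
```

```text
time: 14.12
ee_pos: [0.5119, -0.0693, 0.1988]
tcp_rot: [-180.0, -0.0, 89.9]
wrist_force: [1.5, 0.3, 0.4]
opening: 0.0853
grasp_force: 0.0
time: 14.83
ee_pos: [0.4238, 0.2445, 0.1825]
tcp_rot: [180.0, -0.0, 89.9]
wrist_force: [2.2, -0.0, -0.1]
opening: 0.0853
grasp_force: 0.0
time: 15.25
ee_pos: [0.401, 0.3305, 0.1159]
tcp_rot: [-179.8, 0.2, 90.1]
wrist_force: [0.7, -0.4, -0.2]
opening: 0.0853
grasp_force: 0.0
[0.40098247 0.33052694 0.11587113]
317.57241495209735 195.3397643275596
bl centre 0.3998 0.3263 axes mm [52.8 56.2] expect 52.0
slide -4.238749161591892 -1.2004928876546694
```

View pics/w7.png

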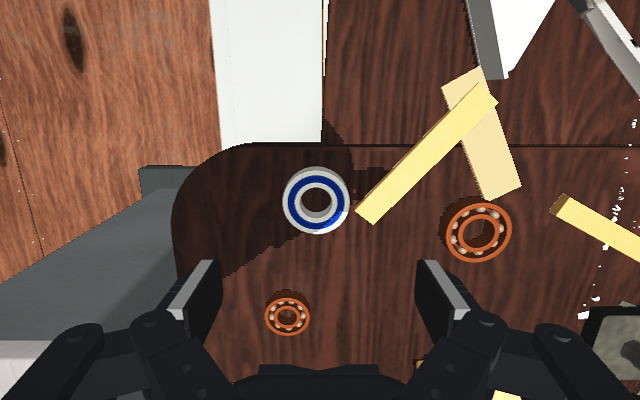

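View pics/w6.png

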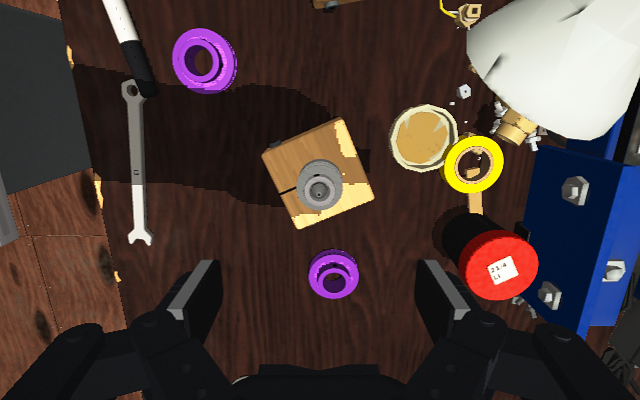

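The small stack is complete: the w6 view shows the pulley at (319,187) on its block. For the large bearing at (316,201), a wooden stick ending at (365,215) is in the way of the +x finger. I'll turn the tool so it closes along the +x+y diagonal, which is free, and measure again.

```bash
python3 -m handwheel '{"gripper":[1,1,1,1,1,1,1,1],"slide":[[-4.2,-1.2,0],[0,0,0],[0,0,0],[0,0,0],[0,0,0],[0,0,0],[0,0,0],[0,0,0]],"yaw":[-0.125,-0.125,-0.125,-0.125,-0.125,-0.125,-0.035,0]}'
python3 - <<'E'
from h import *
o=sensors.get_obs();e=o['ee_pos'];print(e,o['tcp_rot'],o['q'])
c=camera("wrist");u,v=proj(c,[.3998,.3263,.0075]);print(u,v)
cv2.imwrite("pics/w8.png",c["img"][:,:,::-1])
b=np.array(meas(c,"bl",u,v,45))-e[:2]; s=seal(c,.015,int(u),int(v)); q=np.sqrt(.5)
for d in(b,s-e[:2]): print("slide x,y mm",1e3*q*(-d[0]+d[1]),1e3*q*(d[0]+d[1]))
E
```

```text
time: 15.97
ee_pos: [0.4024, 0.3261, 0.1213]
tcp_rot: [179.9, 0.0, 134.9]
wrist_force: [0.2, -0.6, 0.6]
opening: 0.0855
grasp_force: 0.0
[0.40242974 0.32609393 0.12130081] [1.79875519e+02 1.64334573e-02 1.34942260e+02] [ 3.90202169e+01 -2.99178542e-01 -7.53084302e+00  8.26428234e+01
 -3.50238380e-03  8.40779350e+01]
313.86891196846676 191.1628663892436
bl centre 0.4206 0.313 axes mm [ 6.6 22.7] expect 52.0
seal 0.3996 0.3278 [43.2 43.9]
slide x,y mm -22.16170694726941 3.581027760704662
slide x,y mm 3.2527794845269278 -0.8092197878568702
```

View pics/w8.png

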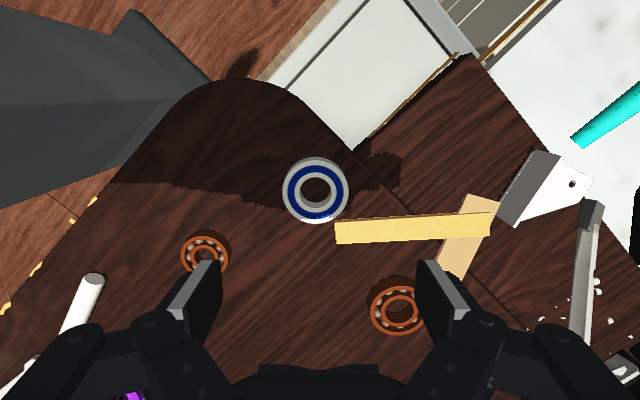

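The seal is centred at (316,190). The stick now runs below the right finger's path with about 7 mm to spare. I'll turn a little further for margin, then grip.

```bash
python3 -m handwheel '{"gripper":[1,1,1,1,1,1,1,1],"slide":[[0,0,0],[3.3,-0.4,0],[0,0,37],[0,0,37],[0,0,25],[0,0,12],[0,0,6],[0,0,0]],"yaw":[-0.125,0,0,0,0,0,0,0]}'
python3 -m handwheel '{"gripper":[-1,-1,-1,-1,-1,-1,-1,-1],"slide":[[0,0,0],[0,0,0],[0,0,0],[0,0,0],[0,0,0],[0,0,0],[0,0,0],[0,0,0]],"yaw":[0,0,0,0,0,0,0,0]}' 60
python3 -m handwheel '{"gripper":[-1,-1,-1,-1,-1,-1,-1,-1],"slide":[[0,0,-10],[0,0,-30],[0,0,-38],[0,0,-38],[0,0,-38],[0,0,-38],[0,0,-20],[0,0,0]],"yaw":[0,0,0,0,0,0,0,0]}'
python3 - <<'E'
from h import *
o=sensors.get_obs();e=o['ee_pos'];t=np.radians(o['tcp_rot'][2]); d=np.array([.5434,.1269])-e[:2]
print("slide x,y",1e3*(np.cos(t)*d[0]+np.sin(t)*d[1]),1e3*(np.sin(t)*d[0]-np.cos(t)*d[1]))
E
```

```text
time: 16.68
ee_pos: [0.3986, 0.328, 0.0024]
tcp_rot: [-180.0, -0.0, 142.0]
wrist_force: [0.7, -0.2, 0.0]
opening: 0.0857
grasp_force: 0.0
time: 17.35
ee_pos: [0.3996, 0.3288, 0.0051]
tcp_rot: [179.8, 0.0, 142.1]
wrist_force: [-3.6, -2.9, 11.5]
opening: 0.0489
grasp_force: 59.8
time: 18.02
ee_pos: [0.4, 0.3291, 0.221]
tcp_rot: [179.5, 0.1, 142.1]
wrist_force: [0.6, 0.5, -1.0]
opening: 0.0489
grasp_force: 62.4
slide x,y -237.4387843075481 -71.32136903888244
```

```bash
python3 -m handwheel '{"gripper":[-1,-1,-1,-1,-1,-1,-1,-1],"slide":[[-34,-10,0],[-34,-10,0],[-34,-10,0],[-34,-10,0],[-34,-10,0],[-34,-10,0],[-33,-11,0],[0,0,0]],"yaw":[0,0,0,0,0,0,0,0]}'
python3 -m handwheel '{"gripper":[-1,-1],"slide":[[0,0,0],[0,0,0]],"yaw":[0,0]}'
python3 - <<'E'
from h import *
o=sensors.get_obs();e=o['ee_pos'];print(e)
c=camera("wrist"); print(proj(c,[.5434,.1269,.1]))
seal(c,e[2]-.004+.015,318,272,60)
cv2.imwrite("pics/w9.png",cv2.resize(c["img"][110:310,200:440],None,fx=3,fy=3,interpolation=0)[:,:,::-1])
E
```

```text
time: 18.68
ee_pos: [0.5443, 0.122, 0.2137]
tcp_rot: [-179.9, 0.0, 141.8]
wrist_force: [0.6, 0.1, -1.5]
opening: 0.0489
grasp_force: 62.3
time: 18.85
ee_pos: [0.5418, 0.1265, 0.2143]
tcp_rot: [-180.0, -0.0, 142.0]
wrist_force: [-0.8, 0.1, -1.1]
opening: 0.0487
grasp_force: 62.3
[0.54179607 0.12645162 0.21433616]
(np.float64(318.09512233702674), np.float64(194.44383691071585))
seal 0.5424 0.1276 [43.1 43.4]
```

View pics/w9.png

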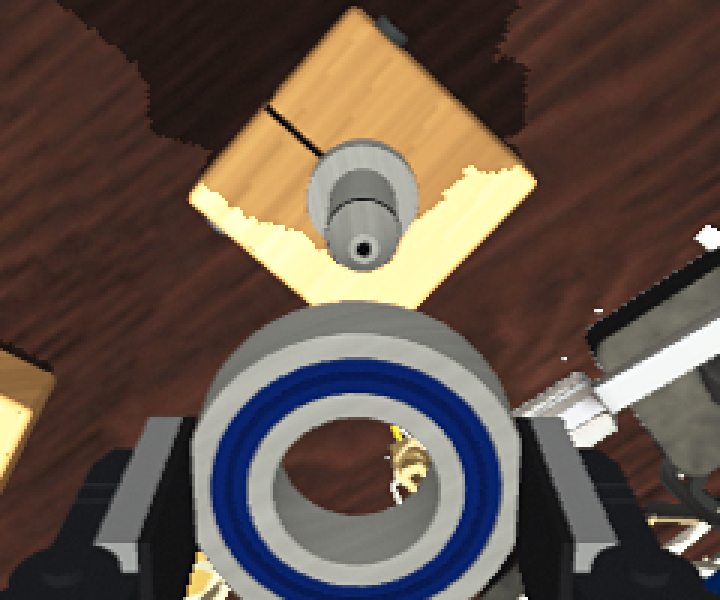

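The view shows the thick shaft's tip mark at px (321.0,192.4), the collar top at about (320.7,175.7), and the bearing held level below.

Run:
```python
from h import *
o=sensors.get_obs();e=o['ee_pos'];t=np.radians(o['tcp_rot'][2]);print(e)
c=camera("wrist"); s=seal(c,e[2]-.004+.015,318,272,60); a=ray(c,321,192.4,.1); b=ray(c,320.7,175.7,.046); print(a,b)
for p in(a,b):
    d=p[:2]-s; print("slide x,y",1e3*(np.cos(t)*d[0]+np.sin(t)*d[1]),1e3*(np.sin(t)*d[0]-np.cos(t)*d[1]))
```

```text
[0.54163519 0.1269771  0.21450276]
seal 0.5422 0.1281 [43.1 43.4]
[0.54337714 0.13030515 0.1       ] [0.54306644 0.1308457  0.046     ]
slide x,y 0.4045896591177527 2.477629099764035
slide x,y 0.9818049465155072 2.713316977899305
```

```bash
python3 -m handwheel '{"gripper":[-1,-1,-1,-1,-1],"slide":[[0.6,2.5,35],[0,0,35],[0,0,25],[0,0,9],[0,0,0]],"yaw":[0,0,0,0,0]}'
python3 -m handwheel '{"gripper":[-1,-1,-1,-1],"slide":[[0,0,7],[0,0,7],[0,0,6],[0,0,0]],"yaw":[0,0,0,0]}'
python3 -m handwheel '{"gripper":[-1,-1,-1,-1,-1],"slide":[[0,0,8],[0,0,8],[0,0,8],[0,0,6],[0,0,0]],"yaw":[0,0,0,0,0]}'
```

```text
time: 19.37
ee_pos: [0.5415, 0.1294, 0.1085]
tcp_rot: [-179.8, -0.1, 142.2]
wrist_force: [-0.4, -0.4, -1.3]
opening: 0.0485
grasp_force: 62.4
time: 19.7
ee_pos: [0.543, 0.1288, 0.09]
tcp_rot: [-180.0, -0.0, 142.1]
wrist_force: [0.5, 1.0, -1.0]
opening: 0.0491
grasp_force: 62.4
time: 20.12
ee_pos: [0.5423, 0.1285, 0.0586]
tcp_rot: [-179.9, -0.1, 142.1]
wrist_force: [-0.4, 0.9, -2.0]
opening: 0.0489
grasp_force: 62.4
```

```bash
python3 -m handwheel '{"gripper":[-1,-1,-1,-1],"slide":[[0,0,4],[0,0,2],[0,0,0],[0,0,0]],"yaw":[0,0,0,0]}'
python3 -m handwheel '{"gripper":[-1,-1,-1],"slide":[[0,0,1.5],[0,0,0],[0,0,0]],"yaw":[0,0,0]}'
python3 -m handwheel '{"gripper":[-1,-1,-1],"slide":[[0,0,1.5],[0,0,0],[0,0,0]],"yaw":[0,0,0]}'
```

```text
time: 20.45
ee_pos: [0.5432, 0.1288, 0.0547]
tcp_rot: [180.0, 0.0, 142.1]
wrist_force: [-0.8, -0.3, -1.0]
opening: 0.0485
grasp_force: 62.4
time: 20.7
ee_pos: [0.5432, 0.1288, 0.0531]
tcp_rot: [180.0, 0.0, 142.1]
wrist_force: [-0.9, 0.1, -1.5]
opening: 0.0487
grasp_force: 62.4
time: 20.95
ee_pos: [0.5431, 0.1288, 0.0515]
tcp_rot: [-180.0, -0.0, 142.1]
wrist_force: [-0.3, 0.4, -0.7]
opening: 0.0487
grasp_force: 62.4
```

```bash
python3 -m handwheel '{"gripper":[-1,-1,-1],"slide":[[0,0,1.5],[0,0,0],[0,0,0]],"yaw":[0,0,0]}'
python3 -m handwheel '{"gripper":[-1,-1,-1],"slide":[[0,0,1.2],[0,0,0],[0,0,0]],"yaw":[0,0,0]}'
```

```text
time: 21.2
ee_pos: [0.5432, 0.1288, 0.0511]
tcp_rot: [180.0, 0.0, 142.1]
wrist_force: [-3.4, -1.0, 7.4]
opening: 0.049
grasp_force: 63.3
time: 21.45
ee_pos: [0.5433, 0.1288, 0.051]
tcp_rot: [179.9, 0.1, 142.1]
wrist_force: [-7.7, -1.4, 16.2]
opening: 0.049
grasp_force: 64.2
```

Seated on the shoulder. Releasing, lifting, turning back to yaw 90 and going to the large pulley.

```bash
python3 -m handwheel '{"gripper":[0.3,1,1,1,1,1,1,1],"slide":[[0,0,-1.5],[0,0,0],[0,0,0],[0,0,0],[0,0,-20],[0,0,-38],[0,0,-38],[0,0,-38]],"yaw":[0,0,0,0,0,0,0,0]}'
python3 -m handwheel '{"gripper":[1,1,1,1,1,1,1,1],"slide":[[0,0,-20],[0,0,0],[0,0,0],[0,0,0],[0,0,0],[0,0,0],[0,0,0],[0,0,0]],"yaw":[0.125,0.125,0.125,0.125,0.125,0.125,0.125,0.034]}'
python3 -m handwheel '{"gripper":[1,1,1,1,1,1,1,1],"slide":[[-38,-9,0],[-38,-9,0],[-38,-9,0],[-38,-9,0],[-38,-9,0],[-38,-9,0],[-38,-9,0],[-38,-9,0]],"yaw":[0,0,0,0,0,0,0,0]}'
python3 -m handwheel '{"gripper":[1,1,1,1,1,1,1,1],"slide":[[-38,-9,0],[-38,-9,0],[-38,-9,0],[-38,-9,10],[-38,-9,10],[-3,-1,36],[0,0,30],[0,0,0]],"yaw":[0,0,0,0,0,0,0,0]}'
python3 - <<'E'
from h import *
o=sensors.get_obs();e=o['ee_pos'];print(e,o['tcp_rot'])
c=camera("wrist");u,v=proj(c,[.4231,-.369,.007]);print(u,v)
cv2.imwrite("pics/w10.png",c["img"][:,:,::-1])
b=meas(c,"pl",u,v); print("slide",(b[1]-e[1])*1000,(b[0]-e[0])*1000)
E
```

```text
time: 22.12
ee_pos: [0.5426, 0.1287, 0.1854]
tcp_rot: [-179.9, -0.0, 142.1]
wrist_force: [0.5, 0.2, 0.4]
opening: 0.0853
grasp_force: 0.0
time: 22.78
ee_pos: [0.5431, 0.1288, 0.204]
tcp_rot: [-180.0, 0.0, 89.6]
wrist_force: [0.3, 0.6, 0.3]
opening: 0.0856
grasp_force: 0.0
time: 23.45
ee_pos: [0.4704, -0.1769, 0.2043]
tcp_rot: [180.0, 0.0, 90.0]
wrist_force: [0.1, -0.1, -0.5]
opening: 0.0852
grasp_force: 0.0
time: 24.12
ee_pos: [0.4225, -0.3671, 0.1117]
tcp_rot: [-179.6, -0.4, 89.9]
wrist_force: [-0.6, 1.0, -0.8]
opening: 0.0858
grasp_force: 0.0
[ 0.42245026 -0.36714232  0.11168822] [-179.59169003   -0.35722023   89.90328743]
318.5343280851909 201.36802696596013
pl centre 0.4229 -0.3691 axes mm [57.9 60.5] expect 56.0
slide -1.9270152454429201 0.4677275850231144
```

```bash
python3 -m handwheel '{"gripper":[1,1,1,1,1,1],"slide":[[-1.5,0.5,35],[0,0,35],[0,0,25],[0,0,12],[0,0,6],[0,0,0]],"yaw":[0,0,0,0,0,0]}'
python3 -m handwheel '{"gripper":[-1,-1,-1,-1,-1,-1,-1,-1],"slide":[[0,0,0],[0,0,0],[0,0,0],[0,0,0],[0,0,0],[0,0,0],[0,0,0],[0,0,0]],"yaw":[0,0,0,0,0,0,0,0]}' 70
python3 -m handwheel '{"gripper":[-1,-1,-1,-1,-1,-1,-1,-1],"slide":[[0,0,-10],[0,0,-30],[0,0,-38],[0,0,-38],[0,0,-38],[0,0,-38],[0,0,-30],[0,0,0]],"yaw":[0,0,0,0,0,0,0,0]}'
python3 -m handwheel '{"gripper":[-1,-1,-1,-1,-1,-1,-1,-1],"slide":[[38,9,0],[38,9,0],[38,9,0],[38,9,0],[38,9,0],[38,9,0],[38,9,0],[38,9,0]],"yaw":[0,0,0,0,0,0,0,0]}'
python3 -m handwheel '{"gripper":[-1,-1,-1,-1,-1,-1,-1,-1],"slide":[[38,9,0],[38,9,0],[38,9,0],[38,9,0],[38,9,0],[7,3,0],[0,0,0],[0,0,0]],"yaw":[0,0,0,0,0,0,0,0]}'
python3 - <<'E'
from h import *
o=sensors.get_obs();e=o['ee_pos'];print(e)
c=camera("wrist"); print(proj(c,[.5434,.1303,.1]))
hub(c,e[2]-.005+.026,36,319,280)
cv2.imwrite("pics/w11.png",cv2.resize(c["img"][110:320,200:440],None,fx=2.8,fy=2.8,interpolation=0)[:,:,::-1])
E
```

```text
time: 24.67
ee_pos: [0.4262, -0.3697, 0.0062]
tcp_rot: [180.0, 0.0, 90.0]
wrist_force: [0.3, -0.3, 0.6]
opening: 0.0855
grasp_force: 0.0
time: 25.33
ee_pos: [0.4277, -0.3725, 0.012]
tcp_rot: [179.7, 0.4, 90.0]
wrist_force: [-5.4, 1.1, 32.2]
opening: 0.0427
grasp_force: 108.0
time: 26.0
ee_pos: [0.4269, -0.3708, 0.2357]
tcp_rot: [179.5, 0.4, 90.0]
wrist_force: [1.4, -0.6, -0.1]
opening: 0.0423
grasp_force: 98.0
time: 26.67
ee_pos: [0.4977, -0.0638, 0.2282]
tcp_rot: [179.9, 0.0, 90.0]
wrist_force: [1.0, -1.0, -0.9]
opening: 0.0423
grasp_force: 98.0
time: 27.33
ee_pos: [0.5455, 0.1314, 0.2275]
tcp_rot: [-180.0, 0.0, 90.1]
wrist_force: [-0.6, 0.1, -1.5]
opening: 0.0416
grasp_force: 98.0
[0.54547702 0.13142927 0.2274755 ]
(np.float64(314.3233550842891), np.float64(191.340630742396))
rim 0.5342 0.1182 [10.1 31.6] thr 226.0
```

View pics/w11.png

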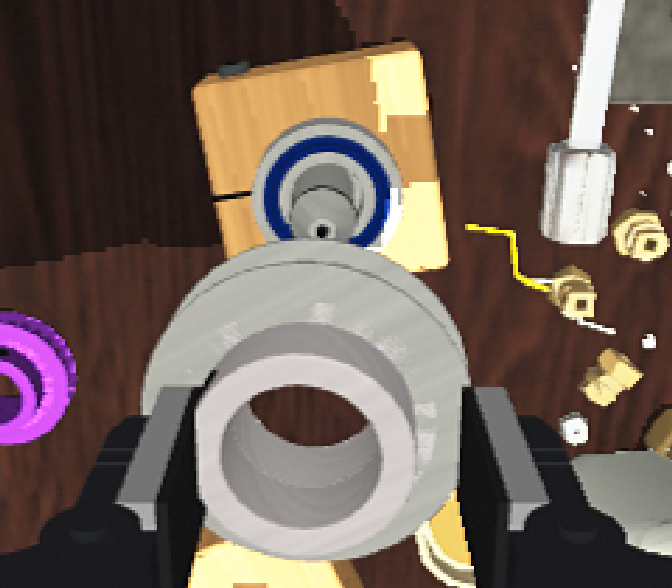

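The grip is not as intended. The left pad sits above the flange against the hub, while the right pad is on the flange rim. It is firm at 98 N and looks level. The shaft tip is at (314.8,192.3). The top bore rim spans crop columns 222–383 and rows 384–528, so I'll check tilt and size numerically before deciding.

Run:
```python
from h import *
o=sensors.get_obs();e=o['ee_pos'];print(e,o['wrist_force'])
c=camera("wrist"); f=lambda a,b,z: ray(c,200+a/2.8-.2,110+b/2.8-.2,z)
for dz in(.008,.011,.014):
    z=e[2]-dz+.026; w=f(383,456,z)-f(222,456,z); h=f(302.5,384,z)-f(302.5,528,z); m=f(302.5,456,z); print(dz,"bore mm",w[0]*1e3,h[1]*1e3,"centre",m)
    zf=e[2]-dz+.014; a,b=f(145,395,zf),f(468,395,zf); print("  flange mm",(b-a)[0]*1e3,"cx",(a+b)[0]/2, "top edge y-28:",f(306,262,zf)[1]-.028)
print("shaft",ray(c,314.8,192.3,.1))
```

```text
[0.54545598 0.13065947 0.22764588] [-0.53727216 -0.38275966 -0.46933156]
0.008 bore mm 24.34535940802851 24.616623950571014 centre [0.54198779 0.13656844 0.24564588]
  flange mm 52.364978399441874 cx 0.5423501712221583 top edge y-28: 0.1354860216404599
0.011 bore mm 24.93070193665947 25.208488571178453 centre [0.54188949 0.1348209  0.24264588]
  flange mm 53.51354360081406 cx 0.5422684461144718 top edge y-28: 0.13448220296665897
0.014 bore mm 25.516044465290435 25.80035319178592 centre [0.5417912  0.13307335 0.23964588]
  flange mm 54.66210880218636 cx 0.5421867210067853 top edge y-28: 0.13347838429285802
shaft [0.54378959 0.12866146 0.1       ]
```

The bore and flange centres agree, so it is level. The sizes match an underside about 12 mm below the TCP, so it can be placed as held. I'll align it, come down close, and look through the bore.

```bash
python3 -m handwheel '{"gripper":[-1,-1,-1,-1,-1,-1],"slide":[[-5.4,1.8,35],[0,0,35],[0,0,25],[0,0,7],[0,0,0],[0,0,0]],"yaw":[0,0,0,0,0,0]}'
python3 - <<'E'
from h import *
o=sensors.get_obs();e=o['ee_pos'];print(e,o['wrist_force'])
c=camera("wrist"); print(proj(c,[.5437,.1287,.1]))
cv2.imwrite("pics/w12.png",cv2.resize(c["img"][170:330,240:400],None,fx=3.7,fy=3.7,interpolation=0)[:,:,::-1])
E
```

```text
time: 27.93
ee_pos: [0.5478, 0.1252, 0.1269]
tcp_rot: [179.9, -0.0, 89.9]
wrist_force: [0.7, -0.4, -1.4]
opening: 0.0423
grasp_force: 98.0
[0.54777353 0.12517981 0.12690818] [ 0.6540878  -0.40779506 -1.39238148]
(np.float64(308.98013539803026), np.float64(234.70687600716346))
```

View pics/w12.png

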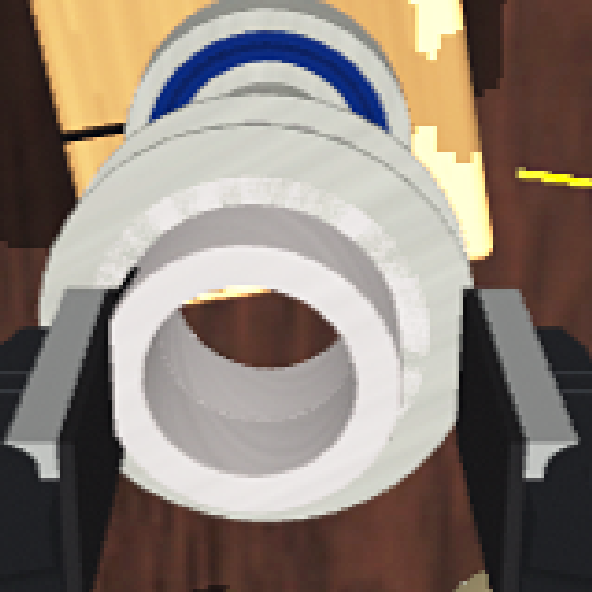

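The view shows the pulley level above the bearing, with its bore rim centred at px (307.5,273). The tip is not visible through the bore yet. I'll check the alignment numerically.

Run:
```python
from h import *
o=sensors.get_obs();e=o['ee_pos'];print(e)
c=camera("wrist")
for dz in(.011,.012,.013): print(dz,ray(c,307.5,273.4,e[2]-dz+.026))
s=seal(c,.061,312,200,70)
```

```text
[0.54824953 0.12551845 0.1276104 ]
0.011 [0.54449584 0.12926987 0.1426104 ]
0.012 [0.54446403 0.12868575 0.1416104 ]
0.013 [0.54443222 0.12810164 0.1406104 ]
seal 0.5446 0.1293 [43.6 44.4]
```

```bash
python3 -m handwheel '{"gripper":[-1,-1,-1,-1,-1],"slide":[[0,-0.7,10],[0,0,7],[0,0,7],[0,0,0],[0,0,0]],"yaw":[0,0,0,0,0]}'
python3 -m handwheel '{"gripper":[-1,-1,-1,-1],"slide":[[0,0,6],[0,0,5],[0,0,0],[0,0,0]],"yaw":[0,0,0,0]}'
python3 -m handwheel '{"gripper":[-1,-1,-1,-1],"slide":[[0,0,6],[0,0,5],[0,0,2],[0,0,0]],"yaw":[0,0,0,0]}'
```

```text
time: 28.45
ee_pos: [0.5463, 0.1259, 0.1007]
tcp_rot: [-179.9, 0.0, 90.0]
wrist_force: [-0.7, 0.2, -1.2]
opening: 0.0418
grasp_force: 98.0
time: 28.78
ee_pos: [0.5465, 0.1258, 0.0899]
tcp_rot: [-180.0, 0.0, 90.0]
wrist_force: [0.4, -0.2, -1.1]
opening: 0.0422
grasp_force: 98.0
time: 29.12
ee_pos: [0.5463, 0.1258, 0.0765]
tcp_rot: [-179.9, 0.0, 90.0]
wrist_force: [-0.2, 0.5, -1.4]
opening: 0.0423
grasp_force: 98.0
```

```bash
python3 -m handwheel '{"gripper":[-1,-1,-1],"slide":[[0,0,2],[0,0,0],[0,0,0]],"yaw":[0,0,0]}'
python3 -m handwheel '{"gripper":[-1,-1,-1],"slide":[[0,0,1.2],[0,0,0],[0,0,0]],"yaw":[0,0,0]}'
python3 -m handwheel '{"gripper":[-1,-1,-1],"slide":[[0,0,1.2],[0,0,0],[0,0,0]],"yaw":[0,0,0]}'
```

```text
time: 29.37
ee_pos: [0.5468, 0.1259, 0.0754]
tcp_rot: [180.0, -0.0, 90.0]
wrist_force: [-0.5, 0.4, -1.9]
opening: 0.0425
grasp_force: 98.0
time: 29.62
ee_pos: [0.5467, 0.1259, 0.0742]
tcp_rot: [180.0, -0.0, 90.0]
wrist_force: [-0.2, 0.4, -1.1]
opening: 0.042
grasp_force: 98.0
time: 29.87
ee_pos: [0.5469, 0.1259, 0.0733]
tcp_rot: [180.0, -0.0, 90.0]
wrist_force: [-0.8, 1.8, 2.1]
opening: 0.0423
grasp_force: 99.2
```

```bash
python3 -m handwheel '{"gripper":[-1,-1,-1],"slide":[[0,0,1],[0,0,0],[0,0,0]],"yaw":[0,0,0]}' 30
python3 -m handwheel '{"gripper":[0.1,0.3,0.6,1,1,1,1,1],"slide":[[0,0,0],[0,0,0],[0,0,0],[0,0,0],[0,0,0],[0,0,0],[0,0,0],[0,0,0]],"yaw":[0,0,0,0,0,0,0,0]}'
python3 -m handwheel '{"gripper":[1,1,1,1,1,1],"slide":[[0,0,-15],[0,0,-38],[0,0,-38],[0,0,-38],[0,0,0],[0,0,0]],"yaw":[0,0,0,0,0,0]}'
python3 - <<'E'
from h import *
o=sensors.get_obs();e=o['ee_pos'];print(e)
c=camera("wrist"); d=camera("scene"); t=camera("top")
a=cv2.resize(c["img"][100:300,220:420],(400,400),interpolation=0)
u,v=map(int,proj(d,[.53,.03,.07])); b=cv2.resize(d["img"][v-50:v+50,u-50:u+50],(400,400),interpolation=2)
cv2.imwrite("pics/w13.png",np.hstack([a,b])[:,:,::-1])
E
```

```text
time: 30.12
ee_pos: [0.5467, 0.1259, 0.0729]
tcp_rot: [180.0, -0.0, 90.0]
wrist_force: [-3.9, 0.4, 8.9]
opening: 0.0425
grasp_force: 101.7
time: 30.78
ee_pos: [0.5467, 0.1259, 0.0719]
tcp_rot: [-180.0, 0.0, 90.0]
wrist_force: [-0.1, 0.0, -0.5]
opening: 0.0852
grasp_force: 0.0
time: 31.28
ee_pos: [0.5478, 0.1261, 0.2036]
tcp_rot: [179.7, -0.1, 90.0]
wrist_force: [-0.5, 0.2, -0.4]
opening: 0.0857
grasp_force: 0.0
[0.5478381  0.12613583 0.2036001 ]
```

View pics/w13.png

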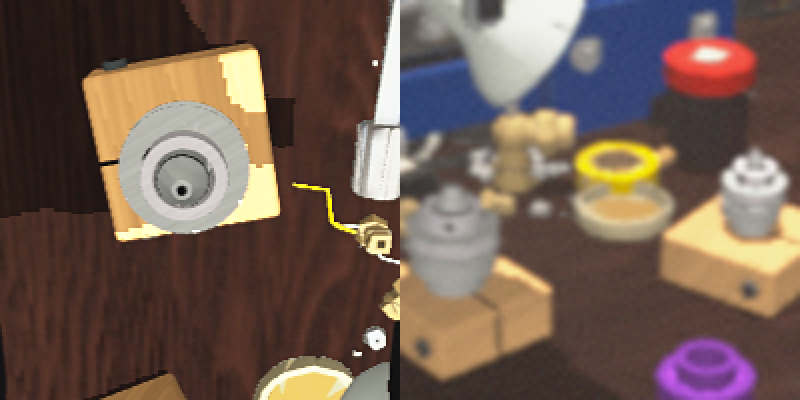

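Both stacks stand seated and level. In the left crop the thick shaft's tip shows at (182,190) through the pulley bore, and in the right crop both assemblies are upright with the hubs up. The robot is clear, so I'm handing in.

```bash
python3 -c "
from workcell import ticket
print(ticket.job_done())"
```

```text
the job is handed in; nothing more can be done
None
```

I put both shafts together, each with its new bearing on the shoulder and its own pulley hub-up on top, and handed the job in at about 31 s; the hand-in gave no verdict.

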